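Line up the containers by height on the sorting board

TASK

Put the two tins and the two jars away on the row of cork coasters on the plywood board, in order of height: the tallest on the coaster next to the dark wooden stop block, then each shorter one on the next coaster, down to the shortest at the end with the roll of black tape. Stand each upright in the middle of its coaster and let go.

Things in the scene. Friction and masses are not known exactly. Their poses are not given: they have to be found in the camera images.
- tall_tin: tallest container: plain round steel tin, 60 mm in diameter and 114 mm high; stands upright, origin at the centre of its underside, z up
- large_jar: second tallest: glass jar full of grey zinc screws with a pale round lid, 68 mm in diameter and 94 mm high (the lid is 60 mm in diameter and makes the top 11 mm); origin at the centre of its underside, z up
- small_jar: third tallest: glass jar full of yellowish brass screws with a pale round lid, 58 mm in diameter and 72 mm high (the lid is 51 mm in diameter and makes the top 8 mm); origin at the centre of its underside, z up
- small_tin: shortest: plain round steel tin, 50 mm in diameter and 54 mm high; origin at the centre of its underside, z up
- stop_block: dark wooden block, 80 x 24 x 55 mm high, fixed on the left or the right end of the plywood board (90 x 580 x 12 mm, fixed, across the bench behind the containers), in line with the coasters; a loose black tape roll, 76 mm wide, 19 mm high, lies on the other end. Origin at the centre of its underside, 95 mm from the nearest coaster's centre; its y axis lies along the row
- coaster_a: one of four identical round cork coasters, 82 mm in diameter and 3 mm thick, fixed on the sorting board in a straight row, 100 mm from centre to centre. The letters say nothing of the order in the row. Origin at the centre of its underside; its top is 15 mm above the bench top
- coaster_b: one of four identical round cork coasters, 82 mm in diameter and 3 mm thick, fixed on the sorting board in a straight row, 100 mm from centre to centre. The letters say nothing of the order in the row. Origin at the centre of its underside; its top is 15 mm above the bench top
- coaster_c: one of four identical round cork coasters, 82 mm in diameter and 3 mm thick, fixed on the sorting board in a straight row, 100 mm from centre to centre. The letters say nothing of the order in the row. Origin at the centre of its underside; its top is 15 mm above the bench top
- coaster_d: one of four identical round cork coasters, 82 mm in diameter and 3 mm thick, fixed on the sorting board in a straight row, 100 mm from centre to centre. The letters say nothing of the order in the row. Origin at the centre of its underside; its top is 15 mm above the bench top
Mind the look-alikes: they are no part of the job. What is shaped like the tall_tin but blue or orange is not meant.

How it is judged (in metres and radians):
At the end, for the whole second after the job is handed in: Each container stands upright and at rest on its own coaster, its centre within 12 mm of the coaster's centre: counted from the stop block, tall tin, large jar, small jar, small tin ((horizontal distance between tall_tin and coaster_a below 0.012 m or horizontal distance between tall_tin and coaster_b below 0.012 m or horizontal distance between tall_tin and coaster_c below 0.012 m or horizontal distance between tall_tin and coaster_d below 0.012 m) and horizontal distance between tall_tin and stop_block between 0.081 and 0.109 m and angle between each of tall_tin, large_jar, small_jar, small_tin's own z axis and vertical below 0.1 rad and height (world z) of tall_tin between 0.01 and 0.02 m and linear speed of each of tall_tin, large_jar, small_jar, small_tin below 0.02 m/s and angular speed of each of tall_tin, large_jar, small_jar, small_tin below 0.2 rad/s and (horizontal distance between large_jar and coaster_a below 0.012 m or horizontal distance between large_jar and coaster_b below 0.012 m or horizontal distance between large_jar and coaster_c below 0.012 m or horizontal distance between large_jar and coaster_d below 0.012 m) and horizontal distance between large_jar and stop_block between 0.181 and 0.209 m and height (world z) of large_jar between 0.01 and 0.02 m and (horizontal distance between small_jar and coaster_a below 0.012 m or horizontal distance between small_jar and coaster_b below 0.012 m or horizontal distance between small_jar and coaster_c below 0.012 m or horizontal distance between small_jar and coaster_d below 0.012 m) and horizontal distance between small_jar and stop_block between 0.281 and 0.309 m and height (world z) of small_jar between 0.01 and 0.02 m and (horizontal distance between small_tin and coaster_a below 0.012 m or horizontal distance between small_tin and coaster_b below 0.012 m or horizontal distance between small_tin and coaster_c below 0.012 m or horizontal distance between small_tin and coaster_d below 0.012 m) and horizontal distance between small_tin and stop_block between 0.381 and 0.409 m and height (world z) of small_tin between 0.01 and 0.02 m); the robot touches nothing.
It also fails if it takes over 112 s, if anything falls off the work surface, if the arm or the gripper's body presses on something with over 40 N, if the wrist force passes 120 N, or if a joint passes its speed limit or range.

ROBOT

A 6-joint arm with a two-finger parallel gripper is mounted at the origin on a cart in front of the work surface, level with it; the furniture and walls round the work are solid. World frame = base frame: x ahead of the robot, y to its left, z up, the work surface at z = 0. Lengths are in mm, angles in rad, forces in N, time in s.
With the tool pointing down it reaches from about 275 to 1000 mm from the base axis. Payload 8.4 kg.
Tool frame: the origin (TCP) lies at the centre of the arm's flange, where the gripper is bolted on; the fingertips stand r.tip_extent ahead of it and the grasp point (between the pads) lies 155 mm ahead of it (r.tip_extent is the distance from the TCP to the fingertips, in mm); z points along the fingers, y is the direction in which the jaws open and shut (so a half turn about z gives the same grasp; the last joint's range is limited). The gripper opens to 85 mm and grips with 20 to 120 N. Pads are 22 mm wide; open, the fingers measure 114 mm over their backs; the gripper's body (76 mm by 85 mm) begins 54 mm behind the grasp point. The pads swing forward as they close: fully open they stand 13 mm farther back than shut.
Start: joints at [1.264, 0.353, 1.633, -0, 1.155, -0.002], TCP at [187.563, 596.196, 404.681] pointing down, gripper open.
Joint ranges: [-2.63, 2.63], [-0.92, 2.1], [0.06, 2.66], [-1.3, 4.44], [0, 2.69], [-3.02, 3.02]. Speed limits (rad/s): [2.22, 2.22, 2.79, 3.14, 3.14, 3.14].

INTERFACE

Orientations are given as [roll, pitch, yaw] about the fixed x, y, z axes, in that order (R = Rz(yaw) Ry(pitch) Rx(roll)).
In Python, from rig import sense, grab_frame, job, r gives the robot as it stands. The module is installed in compiled form; this text tells all that it offers.
- The arm moves only by the shell command python3 -m creep 'ROWS' [FORCE]. ROWS is JSON, a list of rows, each a list of 7 numbers: the turn, a rotation vector about the tool's x, y, z in rad, then the shift along the tool's x, y, z in mm, then the closure, from 0 (fully open) to 1 (shut). In form: [[wx, wy, wz, dx, dy, dz, fingers], ...]. A call has 1 to 10 rows; each row shifts and turns the pose as measured when the row begins, along the tool's axes as they then stand; what a row does not reach is not made up. A row lasts 1/12 s, in which the tool goes at most 41.7 mm and 7.16 degrees, less where a joint would pass 70% of its speed; a pose out of reach is approached as far as the arm can. A call with a gripper value outside its range is refused whole. The fingers move at their own pace and stop on an object; FORCE is the grip in N (left out, the last holds). Time passes only in rows, so rows that do not move let the fingers close. It gives the time, the measured TCP pose, the force and the opening at its end, in the units of the state.
- sense(): the state, without advancing time (a new reading comes with each control period).
- grab_frame(name): name is "scene" or "top"; returns a dict with "color" (420x560x3 uint8, red, green, blue), "mtx" (3x3 intrinsics, pixels), "T" (4x4, takes a point from camera to world coordinates). Camera axes: x right, y down, z forward; pixel columns grow to the right and rows downward; lengths in mm; the calibration is good to about 2 mm. A picture is of the moment at which its call begins. There is no depth.
- job.sign_off(): hands the job in, once; it reports no verdict.
The state is a dict: "clock": time; "qpos": joint angles; "qvel": joint speeds; "joint_efforts": joint torques, N m; "eef_pos": TCP position; "tcp_rot": TCP orientation; "contact_force": force on the tool from outside, world axes, zero at the start; "wrist_torque": the same for the moment, N m; "opening": opening from 0.0 (shut) to 1.0 (fully open).
Only numpy, scipy, OpenCV 4.12 (cv2) and the standard library are available. Lean on these libraries where they do the work, as an engineer would, in place of code of your own. Each camera call takes 0.05 s, during which the arm holds its last target.

## Working session

There is one attempt and no reset: what is moved stays moved. The work goes in short steps, Python scripts to look and compute and a shell command to move; the robot and the scene stay as the last step left them, time stands still between calls to the robot, and variables do not carry over. Pictures are saved under pics/ and viewed, and the job is handed in when it is done.

```bash
mkdir -p pics; python3 - <<'E'
from rig import sense, grab_frame, job, r
import cv2
s=sense();print(s, r.tip_extent)
for n in("scene","top"):
    f=grab_frame(n);cv2.imwrite(f"pics/{n}0.png",f["color"][:,:,::-1]);print(n,f["mtx"].round(1).tolist(),f["T"].round(3).tolist())
E
```

```text
{'clock': 0.0, 'qpos': array([ 1.26358163e+00,  3.53648620e-01,  1.63414729e+00, -2.23826483e-05,
        1.15516955e+00, -2.39694439e-03]), 'qvel': array([ 0.00034713, -0.00012536, -0.00180694,  0.00158024, -0.00040112,
       -0.00171347]), 'joint_efforts': array([ 6.22745065e-04, -6.05263567e+01, -3.42072415e+01,  2.01755847e-04,
        9.30825539e-03,  5.69188430e-06]), 'eef_pos': array([187.50482358, 595.96350971, 403.95558307]), 'tcp_rot': array([-3.14021980e+00,  1.71740410e-05,  2.83678396e+00]), 'contact_force': array([-0.24676492,  0.15090324,  0.63018441]), 'wrist_torque': array([ 0.00354914, -0.00620701, -0.01088689]), 'opening': 1.002217633734094} 173.4
scene [[518.1, 0.0, 275.5], [0.0, 518.1, 206.0], [0.0, 0.0, 1.0]] [[-0.699, -0.306, 0.646, -217.206], [-0.715, 0.295, -0.633, 810.355], [0.003, -0.905, -0.425, 531.827], [0.0, 0.0, 0.0, 1.0]]
top [[472.0, 0.0, 276.6], [0.0, 472.0, 212.8], [0.0, 0.0, 1.0]] [[-0.025, -0.998, 0.058, 463.044], [-1.0, 0.024, -0.019, 83.77], [0.017, -0.059, -0.998, 1079.779], [0.0, 0.0, 0.0, 1.0]]
```

View pics/scene0.png

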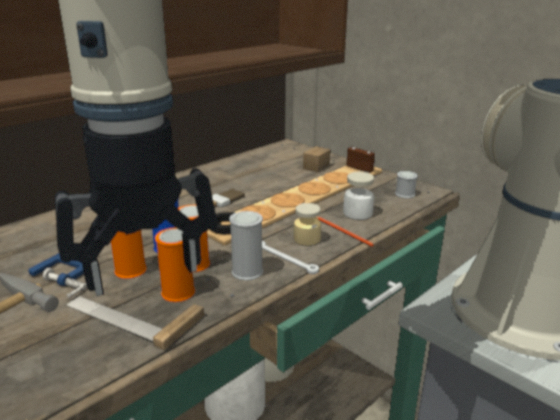

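View pics/top0.png

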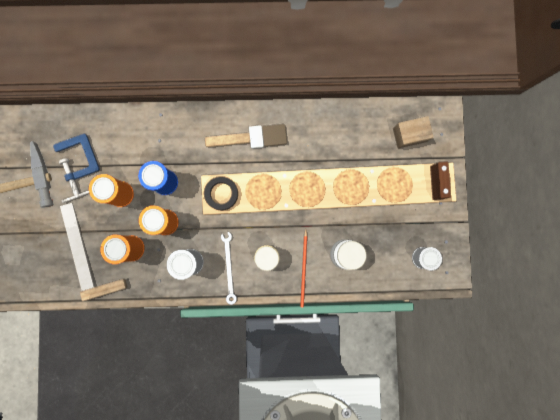

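The scene view shows the tall tin at (247,245), small jar at (307,225), large jar at (359,195) and small tin at (406,183). The orange and blue look-alikes are on the left. The top view shows the stop block at (441,181) on the right end, the tape at (221,193), and coasters at about (264,190), (307,188), (351,187) and (394,185). Next I'll zoom in to measure.

```bash
cat > h.py <<'E'
import numpy as np, cv2
from rig import sense, grab_frame, job, r
def pix2w(f,u,v,z):
    d=f["T"][:3,:3]@np.linalg.inv(f["mtx"])@np.array([u,v,1.]);o=f["T"][:3,3]
    return o+d*(z-o[2])/d[2]
def w2pix(f,p):
    c=np.linalg.inv(f["T"])@np.append(p,1);q=f["mtx"]@c[:3];return q[:2]/q[2]
def circ(f,img,p,rad,col):
    a=np.linspace(0,2*np.pi,60)
    pts=np.array([w2pix(f,[p[0]+rad*np.cos(t),p[1]+rad*np.sin(t),p[2]]) for t in a])
    return pts
E
python3 - <<'E'
from h import *
f=grab_frame("top")
G={"tall":(182,264,114,30),"ljar":(350,254,94,30),"sjar":(267,257,72,25.5),"stin":(431,259,54,25),
"c1":(394,185,15,41),"c2":(351,187,15,41),"c3":(307,188,15,41),"c4":(264,190,15,41)}
S=5
big=cv2.resize(f["color"][150:300,160:460,::-1],None,fx=S,fy=S,interpolation=cv2.INTER_CUBIC)
for k,(u,v,z,R) in G.items():
    p=pix2w(f,u,v,z);print(k,p.round(1))
    pts=((circ(f,big,p,R,0)-[160,150]+.5)*S).astype(np.int32);cv2.polylines(big,[pts],True,(255,0,255),1)
cv2.imwrite("pics/z_l.png",big[:,:750]);cv2.imwrite("pics/z_r.png",big[:,750:])
print(w2pix(f,[0,0,0]),f["T"][:3,3])
print(pix2w(f,441,181,67), pix2w(f,231,270,0))
E
```

```text
tall [419.9 260.3 114. ]
ljar [430.6 -85.7  94. ]
sjar [428.1  87.7  72. ]
stin [ 413.9 -269.    54. ]
c1 [ 582.  -205.2   15. ]
c2 [ 579.7 -106.8   15. ]
c3 [579.8  -6.6  15. ]
c4 [577.5  91.   15. ]
[311.05019959 447.51869394] [ 463.04366545   83.76978124 1079.77948074]
[ 582.50928358 -293.9365204    67.        ] [398.34153885 170.39483321   0.        ]
```

View pics/z_l.png

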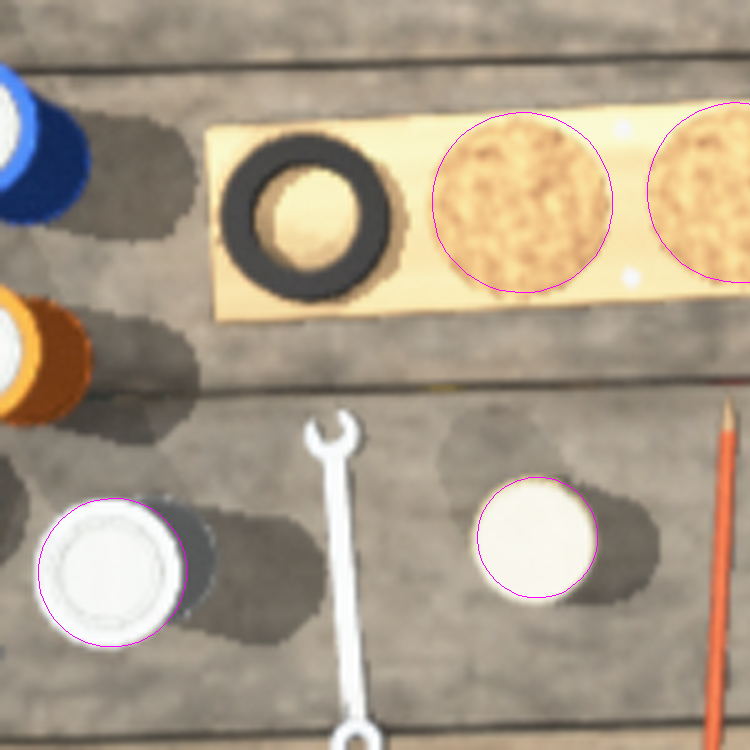

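View pics/z_r.png

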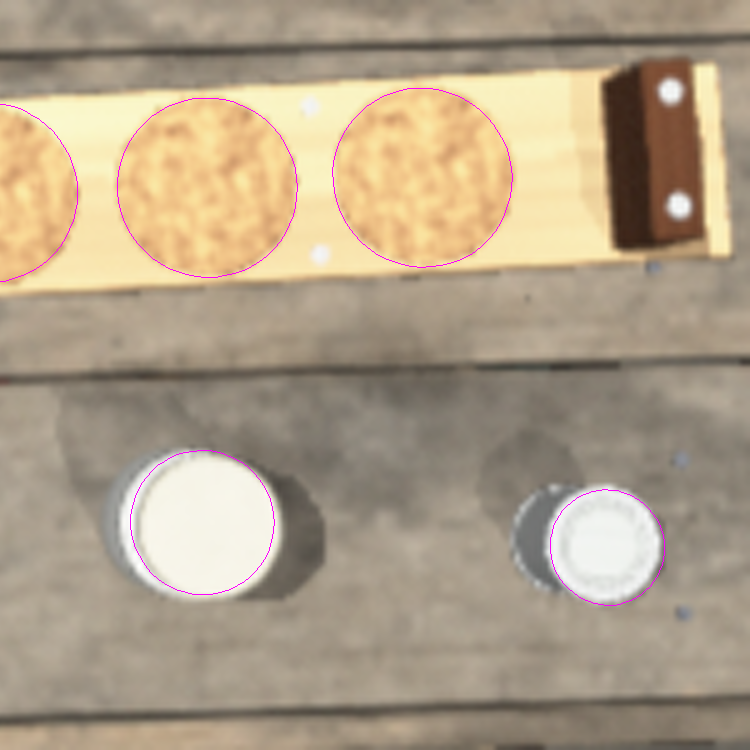

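```bash
python3 - <<'E'
from h import *
t=grab_frame("top");s=grab_frame("scene")
P=lambda f:f["mtx"]@np.linalg.inv(f["T"])[:3]
for a,b in [((519,93),(346,62)),((521,85),(346,10)),((519,93),(346,10))]:
    X=cv2.triangulatePoints(P(t),P(s),np.array(a,float).reshape(2,1),np.array(b,float).reshape(2,1));X=X[:3,0]/X[3]
    print(X.round(0),w2pix(t,X).round(1),w2pix(s,X).round(1))
print(pix2w(t,300,100,400),pix2w(t,300,100,500))
E
```

```text
[ 704. -360.  281.] [520.8  95. ] [344.6  62.1]
[ 667. -290.  423.] [526.5  91.2] [342.1  10.1]
[ 658. -284.  424.] [522.8  97.3] [343.3  10.1]
[667.27947048  32.53609836 400.        ] [637.23505007  40.07290762 500.        ]
```

The shelf front edge is at x of about 660–700 mm and z of about 280 mm or higher, so the coasters at x = 580 can be reached with a low transit. First I'll turn the tool so the jaws open along world x.

```bash
cat >> h.py <<'E'
from scipy.spatial.transform import Rotation as Ro
def to(x,y,z,yaw=np.pi/2):
    s=sense();R=Ro.from_euler('xyz',s["tcp_rot"]);d=R.inv().apply(np.array([x,y,z])-s["eef_pos"])
    w=(R.inv()*Ro.from_euler('xyz',[np.pi,0,yaw])).as_rotvec()
    print("shift",d.round(1),"turn",w.round(3),"pos",s["eef_pos"].round(1),"t",round(s["clock"],2),"F",s["contact_force"].round(1),"op",round(s["opening"],3))
E
python3 -m creep '[[0,0,0.12,0,0,0,0],[0,0,0.12,0,0,0,0],[0,0,0.12,0,0,0,0],[0,0,0.12,0,0,0,0],[0,0,0.12,0,0,0,0],[0,0,0.12,0,0,0,0],[0,0,0.12,0,0,0,0],[0,0,0.12,0,0,0,0],[0,0,0.12,0,0,0,0],[0,0,0.12,0,0,0,0]]' 40
python3 -c "from h import *;to(420,260,340)"
```

```text
clock: 1.08
eef_pos: [187.4, 595.6, 402.8]
tcp_rot: [-3.14, 0.003, 1.593]
contact_force: [-0.3, -0.1, 0.5]
opening: 1.002
shift [-340.4  225.4   63.7] turn [-0.001  0.003  0.022] pos [187.4 595.6 402.8] t 1.08 F [-0.3 -0.1  0.5] op 1.002
```

```bash
python3 -m creep '[[0,0,0.02,-34,22,3,0],[0,0,0,-34,22,3,0],[0,0,0,-34,22,3,0],[0,0,0,-34,22,3,0],[0,0,0,-34,22,3,0],[0,0,0,-34,22,3,0],[0,0,0,-34,22,3,0],[0,0,0,-34,22,3,0],[0,0,0,-34,22,3,0],[0,0,0,-34,22,3,0]]'
python3 -c "from h import *;to(420,260,340)"
```

```text
clock: 1.92
eef_pos: [407.2, 249.8, 371.8]
tcp_rot: [3.141, -0.003, 1.572]
contact_force: [0.8, -0.3, -0.1]
opening: 0.998
shift [10.1 12.8 31.9] turn [ 0.001 -0.003  0.001] pos [407.2 249.8 371.8] t 1.92 F [ 0.8 -0.3 -0.1] op 0.998
```

```bash
python3 -m creep '[[0,-0.003,0,10,12.5,15,0],[0,0,0,0,0,17,0],[0,0,0,0,0,0,0],[0,0,0,0,0,0,0]]'
python3 - <<'E'
from h import *
to(420,260,235)
for n in("scene","top"):
    f=grab_frame(n);cv2.imwrite(f"pics/{n}1.png",f["color"][:,:,::-1])
E
```

```text
clock: 2.25
eef_pos: [424.9, 251.5, 339.7]
tcp_rot: [3.138, 0.001, 1.56]
contact_force: [0.3, 0.1, -0.3]
opening: 1.001
shift [  8.6  -5.4 104.6] turn [ 0.003  0.001 -0.011] pos [424.9 251.5 339.7] t 2.25 F [ 0.3  0.1 -0.3] op 1.001
```

View pics/scene1.png

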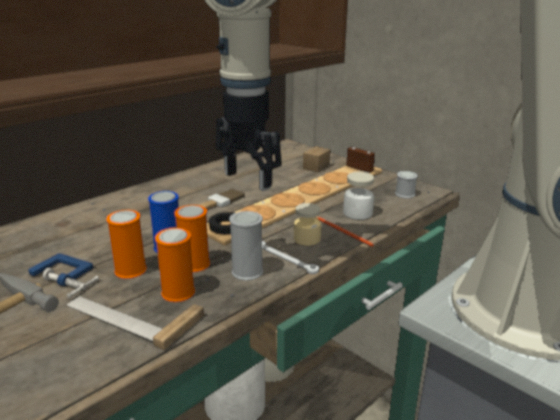

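View pics/top1.png

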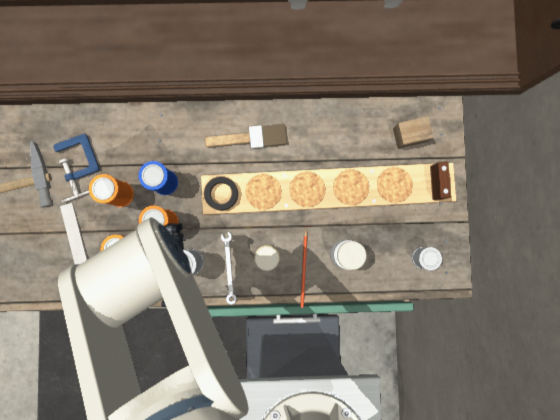

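```bash
python3 - <<'E'
from h import *
f=grab_frame("scene")
for p in ([424.9,251.5,170],[424.9,251.5,339],[420,260,114],[420,260,0],[431,-86,94],[428,88,72],[414,-269,54]): print(p,w2pix(f,p).round(0))
E
```

```text
[424.9, 251.5, 170] [247. 187.]
[424.9, 251.5, 339] [245.  92.]
[420, 260, 114] [246. 217.]
[420, 260, 0] [248. 271.]
[431, -86, 94] [358. 176.]
[428, 88, 72] [307. 209.]
[414, -269, 54] [407. 174.]
```

```bash
python3 -m creep '[[0,0,-0.01,8.5,-5.5,10,0],[0,0,0,0,0,10,0],[0,0,0,0,0,0,0]]'
python3 -c "from h import *;to(420,260,235)"
```

```text
clock: 2.65
eef_pos: [418.0, 263.1, 320.6]
tcp_rot: [3.134, -0.001, 1.576]
contact_force: [-1.2, 0.3, -0.0]
opening: 0.997
shift [-3.3  1.4 85.7] turn [ 0.007 -0.001  0.005] pos [418.  263.1 320.6] t 2.65 F [-1.2  0.3 -0. ] op 0.997
```

```bash
python3 -m creep '[[0.007,0,0.005,-3,1.5,14,0],[0,0,0,0,0,14,0],[0,0,0,0,0,14,0],[0,0,0,0,0,14,0],[0,0,0,0,0,14,0],[0,0,0,0,0,14,0],[0,0,0,0,0,0,0],[0,0,0,0,0,0,0]]'
python3 -c "from h import *;to(420,260,235)"
```

```text
clock: 3.32
eef_pos: [417.3, 263.8, 232.6]
tcp_rot: [3.141, -0.002, 1.578]
contact_force: [-0.4, -0.4, 0.0]
opening: 1.004
shift [-3.8  2.7 -2.4] turn [ 0.    -0.002  0.008] pos [417.3 263.8 232.6] t 3.32 F [-0.4 -0.4  0. ] op 1.004
```

```bash
python3 -m creep '[[0,0,-0.006,-3.8,2.5,0,0],[0,0,0,0,0,0,0],[0,0,0,0,0,0,0.5],[0,0,0,0,0,0,1],[0,0,0,0,0,0,1],[0,0,0,0,0,0,1],[0,0,0,0,0,0,1],[0,0,0,0,0,0,1],[0,0,0,0,0,0,1],[0,0,0,0,0,0,1]]' 40
python3 -c "from h import *;to(420,260,335)"
```

```text
clock: 4.15
eef_pos: [420.3, 260.2, 235.5]
tcp_rot: [3.139, -0.003, 1.586]
contact_force: [0.7, 0.1, -2.8]
opening: 0.67
shift [  0.1  -0.  -99.5] turn [ 0.003 -0.003  0.015] pos [420.3 260.2 235.5] t 4.15 F [ 0.7  0.1 -2.8] op 0.67
```

```bash
python3 -m creep '[[0,0,0,0,0,-8,1],[0,0,0,0,0,-12,1],[0,0,0,0,0,-16,1],[0,0,0,0,0,-16,1],[0,0,0,0,0,-16,1],[0,0,0,0,0,-16,1],[0,0,0,0,0,-12,1],[0,0,0,0,0,-6,1],[0,0,0,0,0,0,1]]' 50
python3 - <<'E'
from h import *
to(580,-207,330)
f=grab_frame("scene");cv2.imwrite("pics/scene2.png",f["color"][:,:,::-1])
E
```

```text
clock: 4.9
eef_pos: [418.9, 259.3, 344.4]
tcp_rot: [-3.141, -0.001, 1.586]
contact_force: [0.8, 0.8, -2.9]
opening: 0.668
shift [-468.7  153.9   13.7] turn [-0.    -0.001  0.015] pos [418.9 259.3 344.4] t 4.9 F [ 0.8  0.8 -2.9] op 0.668
```

View pics/scene2.png

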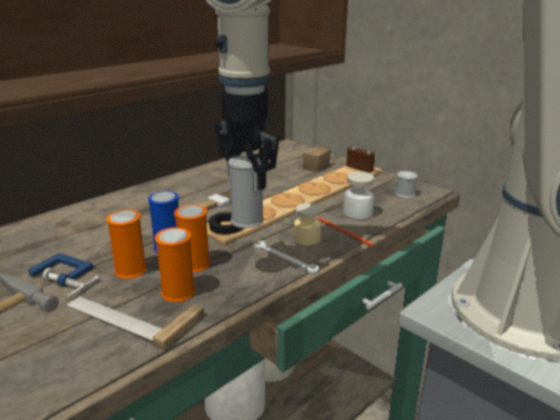

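The tin is held upright and clear of the bench. I'll carry it to the coaster beside the stop block.

```bash
python3 -m creep '[[0,0,0.015,-15,5,0,1],[0,0,0,-24,8,0,1],[0,0,0,-28,9,0,1],[0,0,0,-28,9,0,1],[0,0,0,-28,9,0,1],[0,0,0,-28,9,0,1],[0,0,0,-28,9,0,1],[0,0,0,-28,9,0,1],[0,0,0,-20,6,0,1],[0,0,0,-10,3,0,1]]'
python3 -c "from h import *;to(581,-206,330)"
```

```text
clock: 5.78
eef_pos: [494.7, 13.9, 335.1]
tcp_rot: [-3.13, -0.0, 1.577]
contact_force: [-0.1, 0.1, -3.0]
opening: 0.663
shift [-220.4   85.     4.1] turn [-0.012 -0.     0.006] pos [494.7  13.9 335.1] t 5.78 F [-0.1  0.1 -3. ] op 0.663
```

```bash
python3 -m creep '[[-0.012,0,0.006,-14,5,0,1],[0,0,0,-22,8,0,1],[0,0,0,-28,10,0,1],[0,0,0,-28,10,0,1],[0,0,0,-28,10,0,1],[0,0,0,-28,10,0,1],[0,0,0,-28,10,0,1],[0,0,0,-22,9,0,1],[0,0,0,-12,6,0,1],[0,0,0,0,0,0,1]]'
python3 -c "from h import *;to(581,-206,250.5)"
```

```text
clock: 6.62
eef_pos: [573.0, -204.8, 324.7]
tcp_rot: [-3.129, -0.004, 1.569]
contact_force: [0.3, -0.6, -2.7]
opening: 0.669
shift [-1.5  8.9 74.1] turn [-0.013 -0.005 -0.002] pos [ 573.  -204.8  324.7] t 6.62 F [ 0.3 -0.6 -2.7] op 0.669
```

```bash
python3 -m creep '[[-0.013,-0.004,-0.002,-1.5,8,6,1],[0,0,0,0,0,12,1],[0,0,0,0,0,14,1],[0,0,0,0,0,12,1],[0,0,0,0,0,8,1],[0,0,0,0,0,4,1],[0,0,0,0,0,0,1],[0,0,0,0,0,0,1]]'
python3 - <<'E'
from h import *
to(581.5,-206.5,250.5)
for n in("scene","top"):
    f=grab_frame(n);cv2.imwrite(f"pics/{n}3.png",f["color"][:,:,::-1])
E
```

```text
clock: 7.28
eef_pos: [579.7, -199.0, 259.6]
tcp_rot: [-3.136, -0.005, 1.575]
contact_force: [0.3, 0.2, -3.3]
opening: 0.67
shift [-7.6  1.8  9.1] turn [-0.005 -0.005  0.004] pos [ 579.7 -199.   259.6] t 7.28 F [ 0.3  0.2 -3.3] op 0.67
```

View pics/scene3.png

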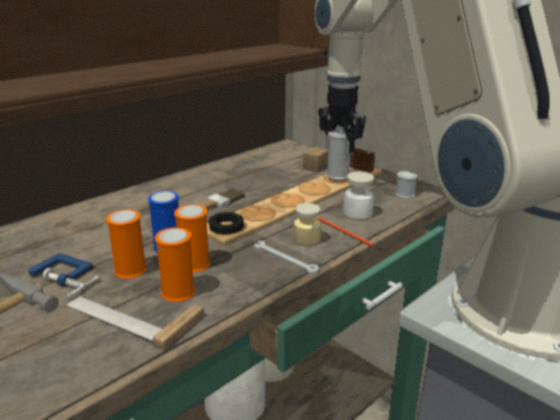

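View pics/top3.png

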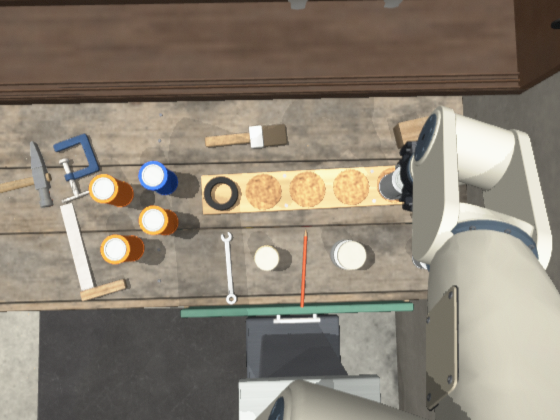

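The tin is just above the end coaster at scene pixel (339,178), with plenty of clearance to the shelf. I'll correct its position and lower it.

```bash
python3 -m creep '[[-0.005,-0.005,0.004,-7.5,2,0,1],[0,0,0,0,0,0,1],[0,0,0,0,0,3,1],[0,0,0,0,0,0,1]]'
python3 -c "from h import *;to(581.5,-206.5,250.5)"
```

```text
clock: 7.72
eef_pos: [583.0, -208.2, 259.3]
tcp_rot: [3.136, 0.003, 1.57]
contact_force: [-0.1, 0.9, -2.9]
opening: 0.669
shift [ 1.8 -1.6  8.8] turn [ 0.005  0.003 -0.001] pos [ 583.  -208.2  259.3] t 7.72 F [-0.1  0.9 -2.9] op 0.669
```

```bash
python3 -m creep '[[0.003,0.003,0,1.5,-1.5,4,1],[0,0,0,0,0,3,1],[0,0,0,0,0,0,1],[0,0,0,0,0,0,1]]'
python3 -c "from h import *;to(581.5,-206.5,250.5)"
```

```text
clock: 8.05
eef_pos: [581.4, -206.9, 251.8]
tcp_rot: [3.139, -0.0, 1.569]
contact_force: [0.7, 0.4, -3.1]
opening: 0.669
shift [0.4 0.1 1.3] turn [ 0.002 -0.    -0.001] pos [ 581.4 -206.9  251.8] t 8.05 F [ 0.7  0.4 -3.1] op 0.669
```

```bash
python3 -m creep '[[0,0,0,0,0,1.5,1],[0,0,0,0,0,1,1],[0,0,0,0,0,0,1],[0,0,0,0,0,0,1]]'
python3 -c "from h import *;to(581.5,-206.5,250.5)"
```

```text
clock: 8.38
eef_pos: [581.6, -207.0, 250.8]
tcp_rot: [3.139, 0.0, 1.57]
contact_force: [1.5, 0.2, -3.1]
opening: 0.672
shift [ 0.5 -0.1  0.3] turn [ 0.003  0.    -0.001] pos [ 581.6 -207.   250.8] t 8.38 F [ 1.5  0.2 -3.1] op 0.672
```

```bash
python3 -m creep '[[0,0,0,0,0,1.5,1],[0,0,0,0,0,1,1],[0,0,0,0,0,0,1],[0,0,0,0,0,0,1]]'
python3 -c "from h import *;to(581.5,-206.5,250.5)"
```

```text
clock: 8.72
eef_pos: [581.8, -207.2, 250.6]
tcp_rot: [3.138, 0.001, 1.57]
contact_force: [-0.3, 0.2, -2.4]
opening: 0.668
shift [ 0.7 -0.3  0.1] turn [ 0.004  0.001 -0.001] pos [ 581.8 -207.2  250.6] t 8.72 F [-0.3  0.2 -2.4] op 0.668
```

```bash
python3 -m creep '[[0,0,0,0,0,3,1],[0,0,0,0,0,2,1],[0,0,0,0,0,0,1]]'
python3 -c "from h import *;to(581.5,-206.5,250.5)"
```

```text
clock: 8.97
eef_pos: [582.1, -207.6, 250.9]
tcp_rot: [3.137, 0.002, 1.57]
contact_force: [0.2, -0.6, -4.0]
opening: 0.667
shift [ 1.1 -0.6  0.4] turn [ 0.005  0.002 -0.001] pos [ 582.1 -207.6  250.9] t 8.97 F [ 0.2 -0.6 -4. ] op 0.667
```

```bash
python3 -m creep '[[0,0,0,0,0,3,1],[0,0,0,0,0,3,1],[0,0,0,0,0,3,1]]'
python3 -c "from h import *;to(581.5,-206.5,250.5)"
```

```text
clock: 9.22
eef_pos: [582.5, -208.2, 250.1]
tcp_rot: [3.136, 0.003, 1.57]
contact_force: [-13.4, 4.9, 36.0]
opening: 0.673
shift [ 1.7 -1.  -0.4] turn [ 0.005  0.003 -0.001] pos [ 582.5 -208.2  250.1] t 9.22 F [-13.4   4.9  36. ] op 0.673
```

The tin is seated (36 N upward while commanding a push). I'll relax and release it.

```bash
python3 -m creep '[[0,0,0,0,0,0,1],[0,0,0,0,0,0,0.7],[0,0,0,0,0,0,0.3],[0,0,0,0,0,0,0],[0,0,0,0,0,0,0],[0,0,0,0,0,0,0],[0,0,0,0,0,0,0],[0,0,0,0,0,0,0]]'
python3 -c "from h import *;to(581.5,-206.5,360)"
```

```text
clock: 9.88
eef_pos: [583.1, -208.2, 249.1]
tcp_rot: [3.135, 0.003, 1.57]
contact_force: [-0.4, 0.2, 0.1]
opening: 0.997
shift [   1.4   -0.8 -110.9] turn [ 0.007  0.003 -0.   ] pos [ 583.1 -208.2  249.1] t 9.88 F [-0.4  0.2  0.1] op 0.997
```

```bash
python3 -m creep '[[0.005,0.003,0,1.5,-1,-6,0],[0,0,0,0,0,-12,0],[0,0,0,0,0,-16,0],[0,0,0,0,0,-18,0],[0,0,0,0,0,-16,0],[0,0,0,0,0,-10,0],[0,0,0,0,0,-4,0],[0,0,0,0,0,0,0]]'
python3 -c "from h import *;to(431,-86,320)"
```

```text
clock: 10.55
eef_pos: [581.7, -206.3, 339.3]
tcp_rot: [3.14, -0.0, 1.57]
contact_force: [0.5, -0.3, -0.6]
opening: 0.999
shift [ 120.3 -150.8   19.1] turn [ 0.001 -0.    -0.   ] pos [ 581.7 -206.3  339.3] t 10.55 F [ 0.5 -0.3 -0.6] op 0.999
```

```bash
python3 -m creep '[[0,0,0,10,-12,0,0],[0,0,0,17,-21,0,0],[0,0,0,20,-25,3,0],[0,0,0,20,-25,3,0],[0,0,0,20,-25,3,0],[0,0,0,16,-20,3,0],[0,0,0,9,-12,3,0],[0,0,0,0,0,0,0]]'
python3 - <<'E'
from h import *
to(431,-86,320)
f=grab_frame("top");cv2.imwrite("pics/top4.png",f["color"][:,:,::-1])
f=grab_frame("scene");cv2.imwrite("pics/scene4.png",f["color"][:,:,::-1])
E
```

```text
clock: 11.22
eef_pos: [434.1, -90.6, 319.4]
tcp_rot: [-3.14, -0.0, 1.568]
contact_force: [-1.1, -1.1, 0.6]
opening: 1.001
shift [ 4.5 -3.1 -0.6] turn [-0.002 -0.    -0.002] pos [434.1 -90.6 319.4] t 11.22 F [-1.1 -1.1  0.6] op 1.001
```

View pics/top4.png

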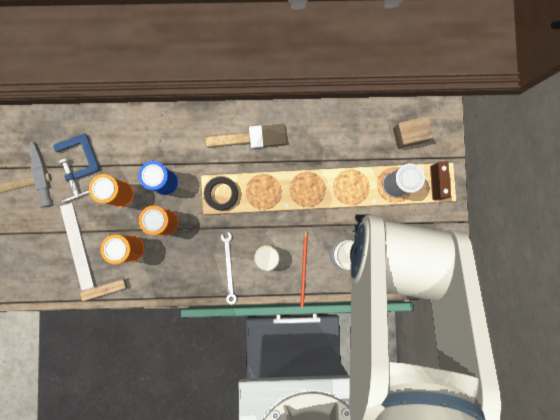

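View pics/scene4.png

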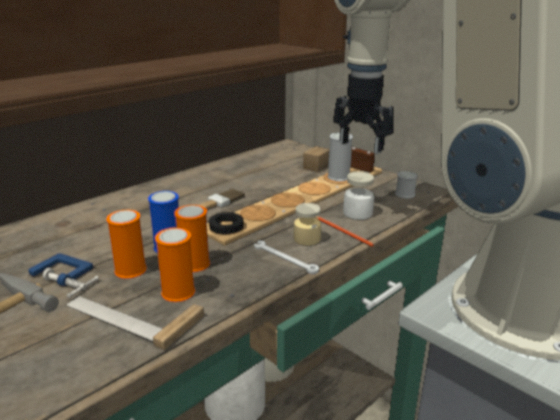

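The tall tin stands on the stop-block coaster (top pixel (410,179)). The gripper is above the large jar at scene pixel (359,195).

```bash
python3 -m creep '[[-0.002,0,-0.002,4.5,-3,4,0],[0,0,0,0,0,12,0],[0,0,0,0,0,12,0],[0,0,0,0,0,6,0],[0,0,0,0,0,0,0],[0,0,0,0,0,0,0]]'
python3 - <<'E'
from h import *
f=grab_frame("top");print(pix2w(f,410,179,129))
to(430.5,-85.5,210)
E
```

```text
clock: 11.82
eef_pos: [439.3, -89.4, 285.4]
tcp_rot: [3.131, 0.002, 1.569]
contact_force: [0.2, 0.7, 0.3]
opening: 0.998
[ 580.7629817 -207.4886556  129.       ]
shift [ 4.1 -9.6 75.4] turn [ 0.011  0.002 -0.002] pos [439.3 -89.4 285.5] t 11.87 F [-0.3  0.1  0.2] op 0.998
```

```bash
python3 -m creep '[[0.01,0.002,-0.002,4,-9,0,0],[0,0,0,0,0,0,0],[0,0,0,0,0,0,0],[0,0,0,0,0,0,0]]'
python3 -c "from h import *;to(430.5,-85.5,210)"
```

```text
clock: 12.2
eef_pos: [429.9, -85.3, 286.6]
tcp_rot: [3.141, 0.0, 1.571]
contact_force: [-0.4, -0.8, -1.0]
opening: 1.0
shift [-0.2  0.5 76.6] turn [ 0.001  0.    -0.   ] pos [429.9 -85.3 286.6] t 12.2 F [-0.4 -0.8 -1. ] op 1.0
```

```bash
python3 -m creep '[[0,0,0,0,0,6,0],[0,0,0,0,0,8,0],[0,0,0,0,0,4,0],[0,0,0,0,0,0,0],[0,0,0,0,0,0,0]]'
python3 -c "from h import *;to(430.5,-85.5,210)"
```

```text
clock: 12.62
eef_pos: [430.2, -85.3, 267.2]
tcp_rot: [3.139, 0.001, 1.571]
contact_force: [-0.0, 0.3, -0.0]
opening: 1.001
shift [-0.2  0.2 57.2] turn [ 0.003  0.001 -0.   ] pos [430.2 -85.3 267.2] t 12.62 F [-0.   0.3 -0. ] op 1.001
```

```bash
python3 -m creep '[[0.002,0,0,0,0,5,0],[0,0,0,0,0,10,0],[0,0,0,0,0,12,0],[0,0,0,0,0,12,0],[0,0,0,0,0,10,0],[0,0,0,0,0,4,0],[0,0,0,0,0,0,0],[0,0,0,0,0,0,0]]'
python3 -c "from h import *;to(430.5,-85.5,210)"
```

```text
clock: 13.28
eef_pos: [430.9, -85.5, 210.9]
tcp_rot: [3.141, 0.001, 1.571]
contact_force: [0.3, 0.6, 0.1]
opening: 1.0
shift [ 0.  -0.4  0.9] turn [ 0.001  0.001 -0.   ] pos [430.9 -85.5 210.9] t 13.28 F [0.3 0.6 0.1] op 1.0
```

Aligned with no contact. I'll close on it.

```bash
python3 -m creep '[[0,0,0,0,0,0,0.5],[0,0,0,0,0,0,1],[0,0,0,0,0,0,1],[0,0,0,0,0,0,1],[0,0,0,0,0,0,1],[0,0,0,0,0,0,1],[0,0,0,0,0,0,1]]' 60
python3 -c "from h import *;to(580,-107,300)"
python3 -m creep '[[0,0,0,0,0,-8,1],[0,0,0,0,0,-12,1],[0,0,0,0,0,-14,1],[0,0,0,0,0,-10,1],[0,0,0,0,0,-6,1],[0,0,0,0,0,0,1],[0,0,0,0,0,0,1]]'
python3 - <<'E'
from h import *
to(580,-107,265)
f=grab_frame("scene");cv2.imwrite("pics/scene5.png",f["color"][:,:,::-1])
E
```

```text
clock: 13.87
eef_pos: [431.0, -85.6, 212.9]
tcp_rot: [3.139, 0.001, 1.571]
contact_force: [0.1, 0.8, -3.9]
opening: 0.77
shift [-21.5 149.2 -86.7] turn [ 0.002  0.001 -0.   ] pos [431.  -85.6 212.9] t 13.87 F [ 0.1  0.8 -3.9] op 0.77
clock: 14.45
eef_pos: [430.2, -85.3, 266.7]
tcp_rot: [3.141, 0.001, 1.571]
contact_force: [0.5, -0.2, -3.2]
opening: 0.774
shift [-21.6 149.8   1.8] turn [ 0.001  0.001 -0.   ] pos [430.2 -85.3 266.7] t 14.45 F [ 0.5 -0.2 -3.2] op 0.774
```

View pics/scene5.png

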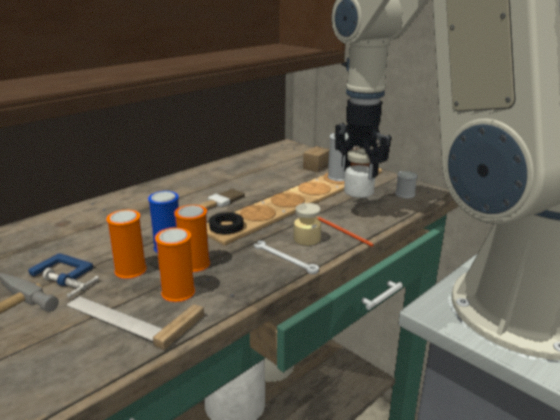

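```bash
python3 -m creep '[[0,0,0,-2,10,0,1],[0,0,0,-3,20,0,1],[0,0,0,-3,24,0,1],[0,0,0,-3,24,0,1],[0,0,0,-3,24,0,1],[0,0,0,-3,20,0,1],[0,0,0,-2,14,0,1],[0,0,0,-1,7,0,1],[0,0,0,0,0,0,1],[0,0,0,0,0,0,1]]'
python3 -c "from h import *;to(580,-107,240)"
```

```text
clock: 15.33
eef_pos: [581.7, -106.6, 257.9]
tcp_rot: [-3.133, -0.001, 1.571]
contact_force: [-0.4, -0.4, -3.5]
opening: 0.769
shift [-0.4 -1.6 17.9] turn [-0.009 -0.001 -0.   ] pos [ 581.7 -106.6  257.9] t 15.33 F [-0.4 -0.4 -3.5] op 0.769
```

```bash
python3 -m creep '[[-0.008,-0.001,0,0,-1.5,5,1],[0,0,0,0,0,8,1],[0,0,0,0,0,6,1],[0,0,0,0,0,3,1],[0,0,0,0,0,0,1],[0,0,0,0,0,0,1]]'
python3 -c "from h import *;to(580,-107,227)"
```

```text
clock: 15.83
eef_pos: [575.8, -106.1, 232.0]
tcp_rot: [-3.136, -0.001, 1.57]
contact_force: [-1.3, 0.6, -3.4]
opening: 0.771
shift [-0.9  4.3  5. ] turn [-0.006 -0.001 -0.001] pos [ 575.8 -106.1  232. ] t 15.83 F [-1.3  0.6 -3.4] op 0.771
```

```bash
python3 -m creep '[[-0.006,-0.001,0,-1,4.5,2,1],[0,0,0,0,0,2,1],[0,0,0,0,0,0,1],[0,0,0,0,0,0,1]]'
python3 -c "from h import *;to(580,-107,227)"
```

```text
clock: 16.17
eef_pos: [580.9, -107.2, 228.1]
tcp_rot: [3.14, 0.0, 1.57]
contact_force: [0.8, -0.8, -4.1]
opening: 0.772
shift [ 0.2 -0.9  1.1] turn [ 0.002  0.    -0.001] pos [ 580.9 -107.2  228.1] t 16.17 F [ 0.8 -0.8 -4.1] op 0.772
```

```bash
python3 -m creep '[[0,0,0,0,0,2.5,1],[0,0,0,0,0,2.5,1]]'
python3 -c "from h import *;to(580,-107,227)"
```

```text
clock: 16.33
eef_pos: [581.3, -107.3, 226.6]
tcp_rot: [3.14, 0.001, 1.57]
contact_force: [-17.4, 4.0, 48.6]
opening: 0.772
shift [ 0.3 -1.3 -0.4] turn [ 0.002  0.001 -0.001] pos [ 581.3 -107.3  226.6] t 16.33 F [-17.4   4.   48.6] op 0.772
```

```bash
python3 -m creep '[[0,0,0,0,0,0,1],[0,0,0,0,0,0,0.7],[0,0,0,0,0,0,0.3],[0,0,0,0,0,0,0],[0,0,0,0,0,0,0],[0,0,0,0,0,0,0],[0,0,0,0,0,0,0],[0,0,0,0,0,0,0]]'
python3 -c "from h import *;to(580,-107,310)"
python3 -m creep '[[0,0,0,0,0,-6,0],[0,0,0,0,0,-12,0],[0,0,0,0,0,-16,0],[0,0,0,0,0,-18,0],[0,0,0,0,0,-16,0],[0,0,0,0,0,-10,0],[0,0,0,0,0,-4,0],[0,0,0,0,0,0,0]]'
python3 -c "from h import *;to(428,88,290)"
```

```text
clock: 17.0
eef_pos: [582.5, -107.5, 228.8]
tcp_rot: [3.135, 0.001, 1.57]
contact_force: [0.1, -0.2, -0.3]
opening: 0.999
shift [  0.4  -2.  -81.2] turn [ 0.006  0.001 -0.001] pos [ 582.5 -107.5  228.8] t 17.0 F [ 0.1 -0.2 -0.3] op 0.999
clock: 17.67
eef_pos: [581.9, -107.4, 319.1]
tcp_rot: [3.134, 0.002, 1.57]
contact_force: [0.6, 0.5, 0.4]
opening: 1.001
shift [ 195.4 -154.3   27.7] turn [ 0.007  0.002 -0.001] pos [ 581.9 -107.4  319.1] t 17.67 F [0.6 0.5 0.4] op 1.001
```

```bash
python3 -m creep '[[0.006,0.002,0,12,-9,0,0],[0,0,0,20,-16,0,0],[0,0,0,24,-19,2,0],[0,0,0,26,-20,2,0],[0,0,0,26,-20,3,0],[0,0,0,26,-20,3,0],[0,0,0,24,-19,3,0],[0,0,0,20,-16,3,0],[0,0,0,12,-9,3,0],[0,0,0,0,0,0,0]]'
python3 - <<'E'
from h import *
to(428,88,270)
f=grab_frame("top");cv2.imwrite("pics/top6.png",f["color"][:,:,::-1])
E
```

```text
clock: 18.5
eef_pos: [419.4, 91.4, 293.0]
tcp_rot: [-3.13, 0.001, 1.566]
contact_force: [0.5, -1.3, -0.5]
opening: 1.001
shift [-3.3  8.9 22.9] turn [-0.012  0.001 -0.005] pos [419.4  91.4 293. ] t 18.5 F [ 0.5 -1.3 -0.5] op 1.001
```

View pics/top6.png

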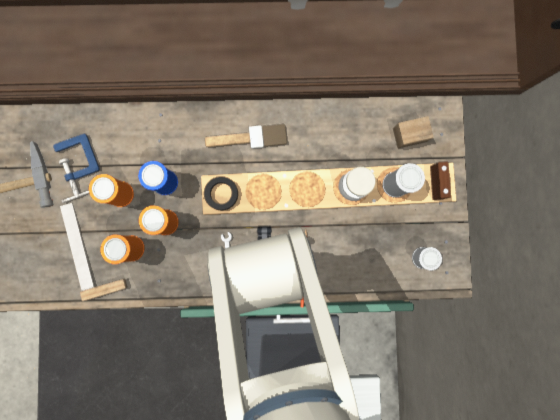

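Both placed containers stand on coasters 1 and 2: tin top at (410,179), jar lid at (359,182). The gripper is over the small jar.

```bash
python3 -m creep '[[-0.01,0.001,-0.005,-3.5,9,5,0],[0,0,0,0,0,10,0],[0,0,0,0,0,8,0],[0,0,0,0,0,3,0],[0,0,0,0,0,0,0],[0,0,0,0,0,0,0]]'
python3 -c "from h import *;to(427.5,88,195)"
```

```text
clock: 19.05
eef_pos: [431.8, 84.6, 263.2]
tcp_rot: [-3.141, 0.0, 1.569]
contact_force: [-0.1, -1.3, 0.2]
opening: 1.002
shift [ 3.4 -4.2 68.2] turn [-0.001  0.    -0.002] pos [431.8  84.6 263.2] t 19.05 F [-0.1 -1.3  0.2] op 1.002
```

```bash
python3 -m creep '[[0,0,-0.002,3.5,-4.2,0,0],[0,0,0,0,0,0,0],[0,0,0,0,0,6,0],[0,0,0,0,0,8,0],[0,0,0,0,0,4,0],[0,0,0,0,0,0,0],[0,0,0,0,0,0,0]]'
python3 -c "from h import *;to(427.5,88,195)"
```

```text
clock: 19.63
eef_pos: [427.4, 88.0, 243.5]
tcp_rot: [-3.142, 0.0, 1.57]
contact_force: [0.7, -0.6, -0.6]
opening: 1.005
shift [-0.   0.1 48.5] turn [-0.  0. -0.] pos [427.4  88.  243.5] t 19.63 F [ 0.7 -0.6 -0.6] op 1.005
```

```bash
python3 -m creep '[[0,0,0,0,0,5,0],[0,0,0,0,0,9,0],[0,0,0,0,0,10,0],[0,0,0,0,0,10,0],[0,0,0,0,0,8,0],[0,0,0,0,0,4,0],[0,0,0,0,0,0,0],[0,0,0,0,0,0,0]]'
python3 -c "from h import *;to(427.5,88,195)"
```

```text
clock: 20.3
eef_pos: [427.6, 88.1, 192.9]
tcp_rot: [3.141, 0.0, 1.57]
contact_force: [0.1, -0.2, -0.5]
opening: 1.004
shift [-0.1 -0.1 -2.1] turn [ 0.  0. -0.] pos [427.6  88.1 192.9] t 20.3 F [ 0.1 -0.2 -0.5] op 1.004
```

```bash
python3 -m creep '[[0,0,0,0,0,0,0.5],[0,0,0,0,0,0,1],[0,0,0,0,0,0,1],[0,0,0,0,0,0,1],[0,0,0,0,0,0,1],[0,0,0,0,0,0,1],[0,0,0,0,0,0,1],[0,0,0,0,0,0,1]]' 50
python3 -c "from h import *;to(427.5,88,195)"
python3 -m creep '[[0,0,0,0,0,-8,1],[0,0,0,0,0,-12,1],[0,0,0,0,0,-14,1],[0,0,0,0,0,-10,1],[0,0,0,0,0,-6,1],[0,0,0,0,0,0,1],[0,0,0,0,0,0,1]]'
python3 - <<'E'
from h import *
to(579,-7,250)
f=grab_frame("scene");cv2.imwrite("pics/scene7.png",f["color"][:,:,::-1])
E
```

```text
clock: 20.97
eef_pos: [427.5, 88.1, 194.2]
tcp_rot: [3.14, -0.0, 1.57]
contact_force: [-0.3, 0.5, -2.7]
opening: 0.66
shift [-0.1  0.  -0.8] turn [ 0.001 -0.    -0.   ] pos [427.5  88.1 194.2] t 20.97 F [-0.3  0.5 -2.7] op 0.66
clock: 21.55
eef_pos: [426.8, 87.9, 247.9]
tcp_rot: [-3.141, 0.0, 1.57]
contact_force: [0.1, 0.5, -3.3]
opening: 0.655
shift [-94.9 152.3  -2.1] turn [-0.  0. -0.] pos [426.8  87.9 247.9] t 21.55 F [ 0.1  0.5 -3.3] op 0.655
```

View pics/scene7.png

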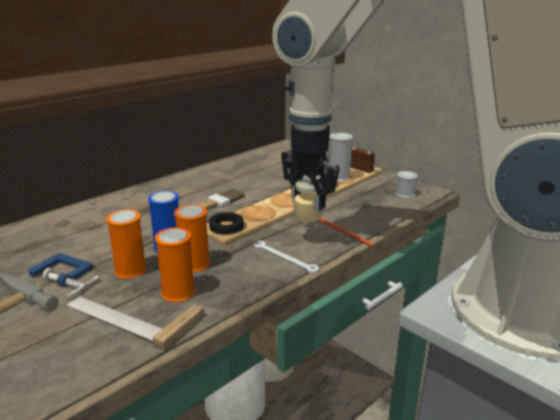

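The small jar is lifted cleanly at (307,205). I'll carry it to coaster 3.

```bash
python3 -m creep '[[0,0,0,-7,10,0,1],[0,0,0,-12,20,0,1],[0,0,0,-15,24,0,1],[0,0,0,-15,24,0,1],[0,0,0,-15,24,0,1],[0,0,0,-13,20,0,1],[0,0,0,-9,14,0,1],[0,0,0,-5,8,0,1],[0,0,0,0,0,0,1],[0,0,0,0,0,0,1]]'
python3 -c "from h import *;to(579,-7,225)"
```

```text
clock: 22.43
eef_pos: [577.7, -11.3, 239.7]
tcp_rot: [-3.131, 0.002, 1.572]
contact_force: [0.6, -0.6, -3.3]
opening: 0.663
shift [ 4.4  1.5 14.6] turn [-0.01   0.002  0.002] pos [577.7 -11.3 239.7] t 22.43 F [ 0.6 -0.6 -3.3] op 0.663
```

```bash
python3 -m creep '[[-0.01,0.002,0.002,4.4,1.5,4,1],[0,0,0,0,0,8,1],[0,0,0,0,0,6,1],[0,0,0,0,0,3,1],[0,0,0,0,0,0,1],[0,0,0,0,0,0,1]]'
python3 -c "from h import *;to(579,-7,209)"
```

```text
clock: 22.93
eef_pos: [575.0, -3.9, 214.8]
tcp_rot: [-3.136, -0.001, 1.573]
contact_force: [-0.6, -0.5, -4.0]
opening: 0.656
shift [-3.1  4.   5.8] turn [-0.005 -0.001  0.002] pos [575.   -3.9 214.8] t 22.93 F [-0.6 -0.5 -4. ] op 0.656
```

```bash
python3 -m creep '[[-0.005,-0.001,0.002,-3,4.2,2,1],[0,0,0,0,0,2,1],[0,0,0,0,0,0,1],[0,0,0,0,0,0,1]]'
python3 -c "from h import *;to(579,-7,209)"
```

```text
clock: 23.27
eef_pos: [579.7, -6.9, 210.8]
tcp_rot: [3.141, 0.0, 1.571]
contact_force: [-0.7, -0.5, -4.4]
opening: 0.658
shift [-0.1 -0.7  1.8] turn [0.001 0.    0.001] pos [579.7  -6.9 210.8] t 23.27 F [-0.7 -0.5 -4.4] op 0.658
```

```bash
python3 -m creep '[[0,0,0,0,-0.5,2,1],[0,0,0,0,0,1.5,1],[0,0,0,0,0,1.5,1]]'
python3 -c "from h import *;to(579,-7,209)"
```

```text
clock: 23.52
eef_pos: [579.5, -7.1, 208.5]
tcp_rot: [3.14, 0.0, 1.571]
contact_force: [-8.2, 0.1, 23.9]
opening: 0.663
shift [ 0.1 -0.5 -0.5] turn [0.001 0.    0.   ] pos [579.5  -7.1 208.5] t 23.52 F [-8.2  0.1 23.9] op 0.663
```

Seated. Release, rise, and move to the small tin at (414,-269).

```bash
python3 -m creep '[[0,0,0,0,0,0,1],[0,0,0,0,0,0,0.7],[0,0,0,0,0,0,0.3],[0,0,0,0,0,0,0],[0,0,0,0,0,0,0],[0,0,0,0,0,0,0],[0,0,0,0,0,0,0],[0,0,0,0,0,0,0]]'
python3 -m creep '[[0,0,0,0,0,-6,0],[0,0,0,0,0,-12,0],[0,0,0,0,0,-16,0],[0,0,0,0,0,-18,0],[0,0,0,0,0,-18,0],[0,0,0,0,0,-14,0],[0,0,0,0,0,-6,0],[0,0,0,0,0,0,0]]'
python3 -c "from h import *;to(414,-269,270)"
```

```text
clock: 24.18
eef_pos: [580.6, -7.2, 210.2]
tcp_rot: [3.136, 0.0, 1.571]
contact_force: [0.1, 0.1, 0.0]
opening: 0.997
clock: 24.85
eef_pos: [579.9, -7.2, 309.3]
tcp_rot: [3.136, 0.0, 1.571]
contact_force: [0.8, 0.1, 0.7]
opening: 1.005
shift [-261.8 -166.2   38.3] turn [0.006 0.    0.   ] pos [579.9  -7.2 309.3] t 24.85 F [0.8 0.1 0.7] op 1.005
```

```bash
python3 -m creep '[[0.005,0,0,0,-14,0,0],[0,0,0,0,-26,0,0],[0,0,0,-8,-30,0,0],[0,0,0,-22,-28,0,0],[0,0,0,-32,-20,0,0],[0,0,0,-36,-14,0,0],[0,0,0,-38,-10,0,0],[0,0,0,-38,-8,0,0],[0,0,0,-36,-6,0,0],[0,0,0,-20,-4,0,0]]'
python3 -c "from h import *;to(414,-269,270)"
```

```text
clock: 25.68
eef_pos: [412.2, -240.3, 306.6]
tcp_rot: [3.139, -0.002, 1.58]
contact_force: [0.7, 0.5, 0.5]
opening: 1.0
shift [-28.8   1.4  36.6] turn [ 0.002 -0.002  0.01 ] pos [ 412.2 -240.3  306.6] t 25.68 F [0.7 0.5 0.5] op 1.0
```

```bash
python3 -m creep '[[0.002,-0.002,0.01,-18,1,8,0],[0,0,0,-9,0,12,0],[0,0,0,-2,0,12,0],[0,0,0,0,0,5,0],[0,0,0,0,0,0,0],[0,0,0,0,0,0,0],[0,0,0,0,0,0,0]]'
python3 - <<'E'
from h import *
to(415,-269,187)
f=grab_frame("top");cv2.imwrite("pics/top8.png",f["color"][:,:,::-1])
f=grab_frame("scene");cv2.imwrite("pics/scene8.png",f["color"][:,:,::-1])
E
```

```text
clock: 26.27
eef_pos: [410.9, -273.3, 264.9]
tcp_rot: [-3.139, -0.002, 1.565]
contact_force: [-0.0, 0.2, 0.0]
opening: 1.002
shift [ 4.1  4.3 77.9] turn [-0.003 -0.002 -0.006] pos [ 410.9 -273.3  264.9] t 26.27 F [-0.   0.2  0. ] op 1.002
```

View pics/scene8.png

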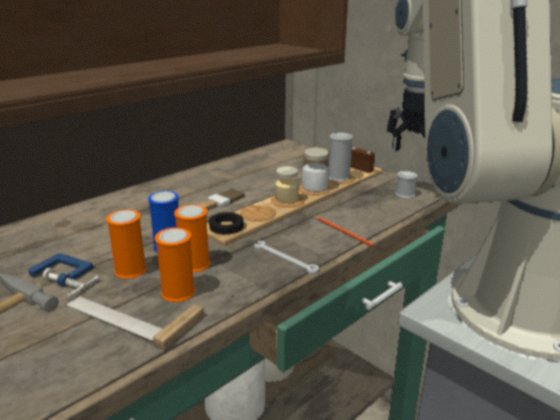

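View pics/top8.png

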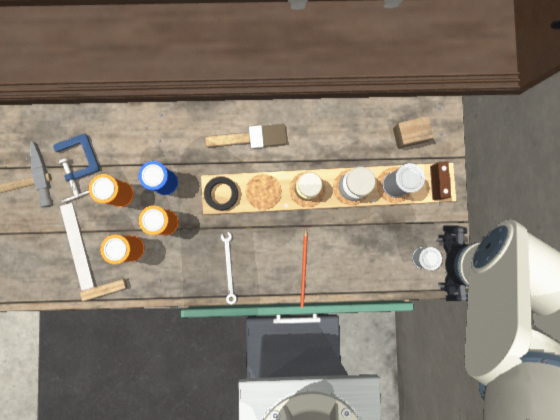

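Three containers now stand in order on the board, and the small tin at (431,259) in the top view is untouched. Before descending I'll check the gripper's parallax.

```bash
python3 - <<'E'
from h import *
f=grab_frame("top")
for z in (110,150,200): print(z,w2pix(f,[411,-273,z]).round(0))
print(w2pix(f,[415,-269,54]))
E
python3 -m creep '[[-0.003,-0.002,-0.006,4,4.3,0,0],[0,0,0,0,0,0,0],[0,0,0,0,0,6,0],[0,0,0,0,0,8,0],[0,0,0,0,0,6,0],[0,0,0,0,0,0,0],[0,0,0,0,0,0,0]]'
python3 -c "from h import *;to(415,-269,187)"
```

```text
110 [442. 261.]
150 [450. 262.]
200 [460. 264.]
[430.95945227 258.4925089 ]
clock: 27.0
eef_pos: [416.8, -268.4, 244.7]
tcp_rot: [3.137, 0.002, 1.574]
contact_force: [-0.0, -0.6, -0.1]
opening: 0.994
shift [-0.5 -2.  57.7] turn [0.004 0.002 0.003] pos [ 416.8 -268.4  244.7] t 27.0 F [-0.  -0.6 -0.1] op 0.994
```

```bash
python3 -m creep '[[0.004,0.002,0.003,-0.5,-2,5,0],[0,0,0,0,0,9,0],[0,0,0,0,0,11,0],[0,0,0,0,0,11,0],[0,0,0,0,0,10,0],[0,0,0,0,0,5,0],[0,0,0,0,0,0,0],[0,0,0,0,0,0,0]]'
python3 -c "from h import *;to(415,-269,187)"
```

```text
clock: 27.67
eef_pos: [413.8, -269.1, 187.0]
tcp_rot: [-3.139, -0.001, 1.569]
contact_force: [-0.2, -0.2, 0.6]
opening: 0.999
shift [ 0.1  1.2 -0. ] turn [-0.002 -0.001 -0.001] pos [ 413.8 -269.1  187. ] t 27.67 F [-0.2 -0.2  0.6] op 0.999
```

```bash
python3 -m creep '[[0,0,0,0,1,0,0.5],[0,0,0,0,0,0,1],[0,0,0,0,0,0,1],[0,0,0,0,0,0,1],[0,0,0,0,0,0,1],[0,0,0,0,0,0,1],[0,0,0,0,0,0,1],[0,0,0,0,0,0,1]]' 50
python3 -c "from h import *;to(427.5,88,195)"
python3 -m creep '[[0,0,0,0,0,-8,1],[0,0,0,0,0,-12,1],[0,0,0,0,0,-14,1],[0,0,0,0,0,-14,1],[0,0,0,0,0,-8,1],[0,0,0,0,0,0,1],[0,0,0,0,0,0,1]]'
python3 - <<'E'
from h import *
to(430,50,250)
f=grab_frame("scene");cv2.imwrite("pics/scene9.png",f["color"][:,:,::-1])
E
```

```text
clock: 28.33
eef_pos: [415.6, -269.4, 188.8]
tcp_rot: [3.141, 0.0, 1.57]
contact_force: [0.2, 0.6, -1.2]
opening: 0.553
shift [357.4  11.5  -6.4] turn [ 0.     0.    -0.001] pos [ 415.6 -269.4  188.8] t 28.33 F [ 0.2  0.6 -1.2] op 0.553
clock: 28.92
eef_pos: [415.1, -269.1, 248.8]
tcp_rot: [-3.141, -0.0, 1.569]
contact_force: [-1.1, -0.7, -1.1]
opening: 0.551
shift [319.2  14.4  -1.1] turn [-0.001 -0.    -0.001] pos [ 415.1 -269.1  248.8] t 28.92 F [-1.1 -0.7 -1.1] op 0.551
```

View pics/scene9.png

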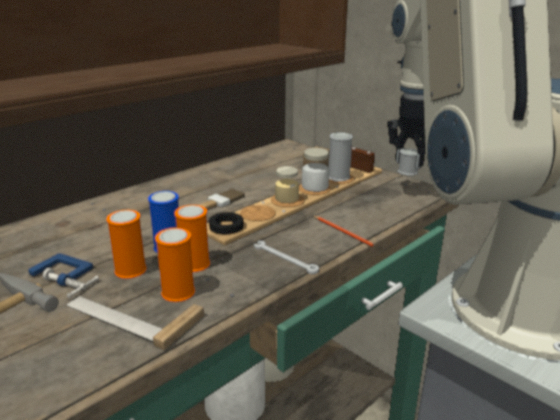

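The small tin is held at (408,160). I'll carry it along the front, then in to coaster 4.

```bash
python3 -m creep '[[0,0,0,16,0,0,1],[0,0,0,28,1,0,1],[0,0,0,34,1,0,1],[0,0,0,36,2,0,1],[0,0,0,36,2,0,1],[0,0,0,36,2,0,1],[0,0,0,36,2,0,1],[0,0,0,34,2,0,1],[0,0,0,30,2,0,1],[0,0,0,20,2,0,1]]'
python3 -c "from h import *;to(577,93,250)"
```

```text
clock: 29.8
eef_pos: [430.7, 45.1, 242.8]
tcp_rot: [-3.136, 0.001, 1.56]
contact_force: [0.7, -1.4, -0.1]
opening: 0.551
shift [ 49.4 145.8  -8. ] turn [-0.005  0.001 -0.011] pos [430.7  45.1 242.8] t 29.8 F [ 0.7 -1.4 -0.1] op 0.551
```

```bash
python3 -m creep '[[-0.005,0,-0.01,12,8,0,1],[0,0,0,12,18,-1,1],[0,0,0,10,22,-1,1],[0,0,0,5,24,0,1],[0,0,0,0,24,0,1],[0,0,0,0,20,0,1],[0,0,0,0,14,0,1],[0,0,0,0,8,0,1],[0,0,0,0,0,0,1],[0,0,0,0,0,0,1]]'
python3 -c "from h import *;to(577,93,220)"
```

```text
clock: 30.63
eef_pos: [570.0, 93.0, 234.8]
tcp_rot: [-3.127, 0.003, 1.58]
contact_force: [0.9, 0.3, -0.8]
opening: 0.553
shift [-0.1  7.2 14.7] turn [-0.014  0.003  0.009] pos [570.   93.  234.8] t 30.63 F [ 0.9  0.3 -0.8] op 0.553
```

```bash
python3 -m creep '[[-0.014,0.003,0.009,0,7,4,1],[0,0,0,0,0,8,1],[0,0,0,0,0,6,1],[0,0,0,0,0,3,1],[0,0,0,0,0,0,1],[0,0,0,0,0,0,1]]'
python3 -c "from h import *;to(577,93,203.5)"
```

```text
clock: 31.13
eef_pos: [573.5, 92.5, 210.0]
tcp_rot: [-3.138, 0.0, 1.57]
contact_force: [-0.2, -0.1, -0.8]
opening: 0.549
shift [0.5 3.5 6.5] turn [-0.004  0.    -0.001] pos [573.5  92.5 210. ] t 31.13 F [-0.2 -0.1 -0.8] op 0.549
```

```bash
python3 -m creep '[[-0.003,0,0,0.5,3.5,2.5,1],[0,0,0,0,0,2,1],[0,0,0,0,0,0,1],[0,0,0,0,0,0,1]]'
python3 -c "from h import *;to(577,93,203.5)"
```

```text
clock: 31.47
eef_pos: [577.2, 93.2, 205.3]
tcp_rot: [-3.141, 0.0, 1.57]
contact_force: [0.4, 0.7, -1.1]
opening: 0.55
shift [-0.2 -0.2  1.8] turn [-0.001  0.    -0.001] pos [577.2  93.2 205.3] t 31.47 F [ 0.4  0.7 -1.1] op 0.55
```

```bash
python3 -m creep '[[0,0,0,0,0,2,1],[0,0,0,0,0,1.5,1],[0,0,0,0,0,1.5,1]]'
python3 -c "from h import *;to(577,93,203.5)"
```

```text
clock: 31.72
eef_pos: [577.6, 93.2, 202.6]
tcp_rot: [-3.141, 0.0, 1.57]
contact_force: [-10.3, -1.6, 33.3]
opening: 0.548
shift [-0.2 -0.6 -0.9] turn [-0.     0.    -0.001] pos [577.6  93.2 202.6] t 31.72 F [-10.3  -1.6  33.3] op 0.548
```

```bash
python3 -m creep '[[0,0,0,0,0,0,1],[0,0,0,0,0,0,0.7],[0,0,0,0,0,0,0.3],[0,0,0,0,0,0,0],[0,0,0,0,0,0,0],[0,0,0,0,0,0,0],[0,0,0,0,0,0,0],[0,0,0,0,0,0,0]]'
python3 -m creep '[[0,0,0,0,0,-6,0],[0,0,0,0,0,-12,0],[0,0,0,0,0,-16,0],[0,0,0,0,0,-18,0],[0,0,0,0,0,-18,0],[0,0,0,0,0,-14,0],[0,0,0,0,0,-6,0],[0,0,0,0,0,0,0]]'
python3 -m creep '[[0,0,0,0,-14,0,0],[0,0,0,0,-24,0,0],[0,0,0,0,-30,0,0],[0,0,0,0,-30,0,0],[0,0,0,0,-30,0,0],[0,0,0,0,-28,0,0],[0,0,0,0,-16,0,0],[0,0,0,0,0,0,0],[0,0,0,0,0,0,0]]'
python3 - <<'E'
from h import *
to(427,93,300)
f=grab_frame("top");S=5
cv2.imwrite("pics/scene10.png",grab_frame("scene")["color"][:,:,::-1])
big=cv2.resize(f["color"][150:260,220:380,::-1],None,fx=S,fy=S,interpolation=cv2.INTER_CUBIC)
b2=cv2.resize(f["color"][150:260,320:460,::-1],None,fx=S,fy=S,interpolation=cv2.INTER_CUBIC)
for (b,o) in ((big,220),(b2,320)):
  for p,R in (((582,-206.9,129),30),((580.2,-106.9,109),30),((578.7,-6.9,87),25.5),((577.1,93.1,69),25),((582,-206.9,15),41),((580.2,-106.9,15),41),((578.7,-6.9,15),41),((577.1,93.1,15),41)):
    cv2.polylines(b,[((circ(f,b,p,R,0)-[o,150]+.5)*S).astype(np.int32)],True,(255,0,255),1)
cv2.imwrite("pics/f1.png",big);cv2.imwrite("pics/f2.png",b2)
E
```

```text
clock: 32.38
eef_pos: [577.9, 93.2, 203.3]
tcp_rot: [3.14, -0.0, 1.57]
contact_force: [0.3, 0.0, 0.6]
opening: 1.0
clock: 33.05
eef_pos: [577.6, 93.2, 302.2]
tcp_rot: [3.14, -0.0, 1.57]
contact_force: [-0.1, 0.4, 0.2]
opening: 0.999
clock: 33.8
eef_pos: [397.1, 92.5, 299.3]
tcp_rot: [3.14, 0.0, 1.569]
contact_force: [1.4, 0.5, -0.1]
opening: 1.0
shift [ 0.6 29.9 -0.6] turn [ 0.002  0.    -0.002] pos [397.1  92.5 299.3] t 33.8 F [ 1.4  0.5 -0.1] op 1.0
```

View pics/f1.png

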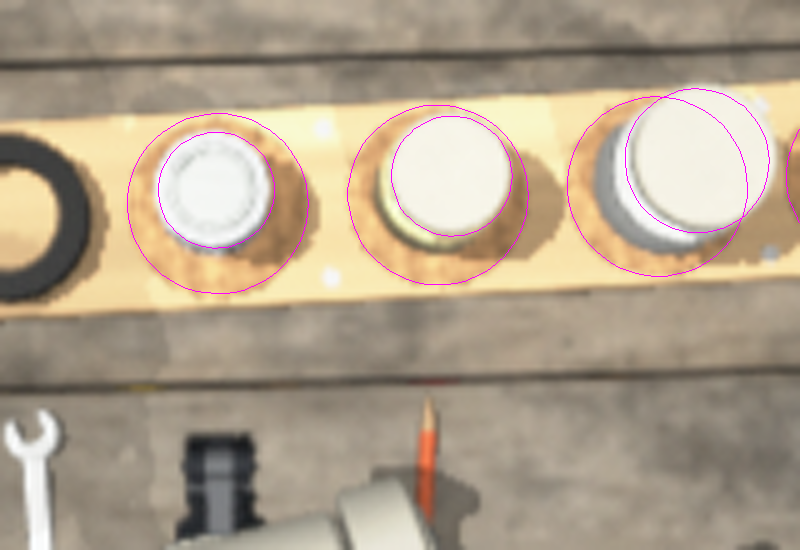

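View pics/f2.png

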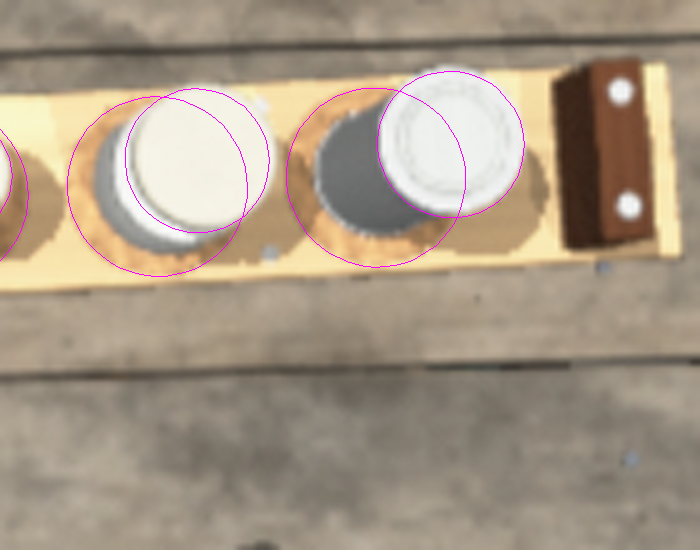

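View pics/scene10.png

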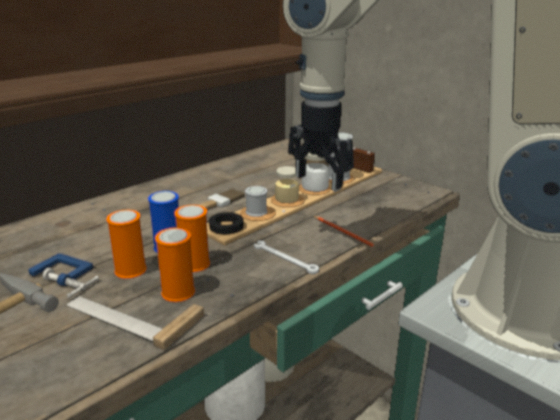

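All four stand upright on their coasters, within about 2–3 mm of centre. The predicted circles match in the top view: small tin (216,190), small jar (451,176) in the first crop; large jar (200,158), tall tin (451,142) in the second. The gripper is well clear, so I'll hand in.

```bash
python3 -c "
from rig import job,sense
print(sense()['qvel'].round(4));print(job.sign_off())"
```

```text
[-0.0055  0.013  -0.0225 -0.0005 -0.0043 -0.0013]
the job is handed in; nothing more can be done
None
```

I put all four containers on the coasters and handed the job in at about 34 s of the 112 s allowed. Counting from the stop block, the order is tall tin, large jar, small jar, small tin.

- **Placement:** In the last pictures all four stand upright. By eye against predicted outlines, three are within about 1–2 mm of their coaster centres. The large jar's lid showed the biggest offset, about 2 mm, against the 12 mm allowed. I did not refit the final positions numerically.
- **Clearance:** The gripper is open and about 180 mm back from the row, with no meaningful contact force. The orange and blue tins and the tape roll were not touched.
- **Forces:** The highest wrist force I read was about 52 N, while pressing the large jar onto its coaster (limit 120 N). I only read forces at the end of each move, so brief peaks in between are not ruled out.
- **Disagreements:** Pose readings drifted a few millimetres during moves, and I corrected that before each grasp and release. No check failed, but sign-off gives no verdict.

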